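# Hone a clamped kitchen knife with a slow stroke from heel to tip

## Task

Hone the clamped knife with the fine hand hone, the one with blue handle ends: set its notch over the upturned edge at the heel, next to the knife's handle, and with light pressure draw it slowly along the whole edge to the tip. Then stand it upright in the small parking tray on the sharpening board. Leave the coarse hone with the red ends where it is.

Things in the scene. Friction and masses are not known exactly. Their poses are not given: they have to be found in the camera images.
- hone_fine: Fine hand hone, loose, 0.2 kg, standing: black handle, BLUE ends, grey shoe. Origin: centre of underside; z up, x along handle and slot (same after half a turn). Handle 104 long, 34 wide (y), z 44-74; shoe 48 x 34, z 0-46, with a 22 wide slot through it along x, open below; in it a white ceramic block with a V notch opening downward. Grip across y at mid-handle, z about 57.
- hone_coarse: The coarse hone, the same but for its RED handle ends. Not used; to be left where it stands. Which of the two stands left and which right varies. (Overhead, right of the work: a wall cabinet beyond x = 0.6 m and y = -0.28 m, from 0.46 m up; keep the wrist out from under it.)
- hone_fine_notch (a point): Root of the fine hone's V notch, where the edge rides: on the hone's z axis, 12 mm above its underside while the block is not pressed. The V is 90 degrees wide and takes an edge up to 7 mm off its middle; the block is then pressed in as much deeper as the edge is off.
- hone_fine_vee (a joint): How far the fine hone's spring-loaded ceramic block (12 mm long) is pressed up into the shoe, m: 0 free, 0.010 fully pressed. It begins to yield at about 2 N and is fully pressed at about 5 N; beyond that the hone bears hard on the edge.
- station: Sharpening board, fixed, 190 x 260 mm (x, y), top at z 18; on it a wooden clamp (jaws 47 thick together, 110 long, up to z 74) holding a knife by its spine, with black thumb screws towards -x. Origin under the board; blade plane at x = +50, parallel to y; parking tray centred at x = -62, y = 0.
- knife: Santoku, fixed in the clamp edge up; blade 168 long, 46 deep, 2.4 thick. Origin: heel corner of the edge, 104 above the worktop; x along the edge to the tip (station +y), z up. Edge level from x = 0 to 60, then falls: z -1 at x 110, -2.2 at 130, -4.2 at 147, -6.8 at 160, -10.5 at 168 (tip). Black handle (19 thick, 120 long) at -x, its top 24 below the edge. All mm.
- edge_heel (a point): Point on the edge 8 mm from the heel corner, where the stroke begins.
- edge_mid (a point): Point on the edge 100 mm from the heel corner.
- edge_tip (a point): Point on the edge 162 mm from the heel corner, where the stroke leaves the knife.
- tray (a point): Centre of the parking tray's rubber floor, 20 mm above the worktop. Inside 52 mm (station x) by 74 mm (station y), rim 5 mm above the floor; the hone's shoe goes in with its handle parallel to the blade (either way round), 9 mm of room on its sides and 13 mm at its ends.
Things that resemble listed ones, but are neither listed nor needed, are in the scene too. What is shaped like the hone_fine but orange is not meant.

How it is judged:
By the outcome, as a careful person would: the job done as asked, in the order asked, and still so for the second after the job is handed in, with the robot touching nothing.
It also fails if it takes over 58 s, if anything falls off the work surface, if the arm or the gripper's body presses on something with over 40 N, if the wrist force passes 120 N, or if a joint passes its speed limit or range.

## Robot

A 7-joint arm with a two-finger parallel gripper is mounted at the origin on a cart in front of the work surface, level with it; the furniture and walls round the work are solid. World frame = base frame: x ahead of the robot, y to its left, z up, the work surface at z = 0. Lengths are in m, angles in rad, forces in N, time in s.
With the tool pointing down it reaches from about 0.425 to 0.8 m from the base axis. Payload 8.3 kg.
Tool frame: the origin (TCP) lies midway between the tips of the shut fingers; the grasp point (between the pads) lies bot.grasp_offset behind it (bot.grasp_offset is the distance from the TCP to the grasp point, in m); z points along the fingers, y is the line along which they close (so a half turn about z gives the same grasp; the last joint's range is limited). The gripper opens to 85 mm and grips with 20 to 120 N. Pads are 22 mm wide; open, the fingers measure 114 mm over their backs; the gripper's body (76 mm by 85 mm) begins 54 mm behind the grasp point. The pads swing forward as they close: fully open they stand 13 mm farther back than shut.
Start: joints at [1.161, 0.383, 0.016, 1.37, -0.006, 1.388, -0.046], TCP at [0.212, -0.588, 0.231] pointing down, gripper open.
Joint ranges: [-2.95, 2.95], [-0.25, 2.06], [-1.52, 1.56], [0.18, 2.33], [-1.44, 4.58], [0.02, 2.06], [-3.01, 3.01]. Speed limits (rad/s): [2.39, 2.39, 3.01, 3.01, 3.14, 3.14, 3.14].

## Interface

Orientations are given as a 3x3 rotation matrix whose columns are the frame's x, y, z axes.
In Python, from bench import bot gives the robot as it stands.
- The arm moves only by the tool carry_out, never from a script. Its argument "rows" is a list of rows, each a list of 2 entries, a list of its own where there are three numbers: the shift along the tool's x, y, z in cm, then the turn, a rotation vector about the tool's x, y, z in rad. A call has 1 to 10 rows; each row shifts and turns the commanded pose from where the row before left it, along the tool's axes as they then stand; what a row does not reach is not made up. A row lasts 1/8 s, in which the tool goes at most 62.5 mm and 10.7 degrees, less where a joint would pass 70% of its speed; a pose out of reach is approached as far as the arm can. A call is refused whole if a number of a shift passes 6.25 or a number of a turn 0.188, either way. A call with a gripper value outside its range is refused whole. "gripper" is the finger opening in cm, from 0 to 8.54, set as the call begins (left out, the last holds). The fingers move at their own pace and stop on an object; the grip force is fixed at half the most. Time passes only in rows, so rows that do not move let the fingers close. It gives the time, the measured TCP pose, the force, the opening and the grip force at its end, in the units of the state.
- bot.sense(): the state, without advancing time (a new reading comes with each control period).
- bot.read_camera(name): name is "side" or "top" or "wrist"; returns the picture (420x560x3 uint8, blue, green, red); there is no depth.
- bot.camera_info(name): a dict with "vfov" (degrees; the focal length in pixels is half the picture's height over the tangent of half this angle, whatever the lens; pixels are square), "cx", "cy" (the principal point, pixels), "rvec" (rotation vector, rad) and "tvec" (3), from world to camera coordinates, as OpenCV has them; the wrist camera has in their place "tool_from_camera" (4x4, takes a point from camera to tool coordinates, whose origin is the TCP and whose axes are the flange's). Camera axes: x right, y down, z forward; pixel columns grow to the right and rows downward; lengths in m; the calibration is good to about 2 mm. A picture is of the moment at which its call begins: read the wrist's pose just before it. camera_info takes no time and is no camera call.
- bot.job_done(): hands the job in; it is judged then, once.
Trained networks look in the newest picture that a camera, given by its name, has taken for a name from the list of things; names that differ only in an ending like _2 or _b are one class to them, and where a whole thing is asked for, a point or a joint stands for the part that bears it (a point fixed in the world has none). Each returns a list of dicts, best first, with "score" (0 to 1); they miss things now and then, are a little off and sometimes report something else, mostly with a low value. They report only what shows in the picture. A call takes as long as a camera call. They do not tell look-alikes from the thing itself.
- bot.silhouettes(camera, target): "pixels" (420x560 bool, what is visible of it) and "xy" ([column, row] in pixels, amid what is visible of it).
The state is a dict: "t": time; "qpos": joint angles; "qvel": joint speeds; "tau": joint torques, N m; "tcp_pos": TCP position; "orientation": TCP orientation; "force": force on the tool from outside, world axes, zero at the start; "moment": the same for the moment, N m; "gripper_width": finger opening in m; "grasp_force": force on a finger pad.
Only numpy, scipy, OpenCV 4.12 (cv2) and the standard library are available. Lean on these libraries where they do the work, as an engineer would, in place of code of your own. Each camera call takes 0.05 s, during which the arm holds its last target. There are 200 camera calls.

## Working session

There is one attempt and no reset: what is moved stays moved. The work goes in short steps, Python scripts to look and compute and a tool call to move; the robot and the scene stay as the last step left them, time stands still between calls to the robot, and variables do not carry over. Pictures are saved under pics/ and viewed, at most 10 in all, crops included, and the job is handed in when it is done.

Besides the shell and the picture viewer there is one more tool, called after ">>>" in YAML: its name, and indented under it one key for each argument. carry_out: Moves the arm, as the interface text tells. Its arguments: {"type":"object","properties":{"rows":{"type":"array","items":{"type":"array"}},"gripper":{"type":"number"}},"required":["rows"]}

```bash
mkdir -p pics; ls; python3 - <<'E'
from bench import bot
import cv2,numpy as np
s=bot.sense();print({k:np.round(v,3).tolist() for k,v in s.items()}, bot.grasp_offset)
ims=[]
for c in("top","side"):
    im=bot.read_camera(c);cv2.imwrite(f"pics/{c}0.png",im)
    i=bot.camera_info(c);print(c,i)
    for n in("hone_fine","hone_coarse","station","knife"):
        for d in bot.silhouettes(c,n):
            print(n,round(d["score"],2),np.round(d["xy"]),d["pixels"].sum())
print(bot.camera_info("wrist"),bot.sense()["t"])
E
```

```text
pics
{'t': 0.0, 'qpos': [1.161, 0.384, 0.016, 1.371, -0.006, 1.388, -0.047], 'qvel': [-0.0, 0.0, 0.001, -0.001, 0.0, -0.001, -0.001], 'tau': [-0.0, -62.76, 0.844, -37.183, 0.016, 0.014, -0.0], 'tcp_pos': [0.212, -0.587, 0.23], 'orientation': [[0.94, 0.34, -0.001], [0.34, -0.94, 0.002], [-0.0, -0.002, -1.0]], 'force': [0.012, 0.561, 0.215], 'moment': [0.043, 0.032, 0.007], 'grasp_force': 0.0, 'gripper_width': 0.086} 0.0187
top {'vfov': 57.441059143146504, 'cx': 284.4067452089307, 'cy': 214.66203009030846, 'rvec': array([ 2.05334676, -2.1710314 ,  0.22199568]), 'tvec': array([0.05472025, 0.5545472 , 1.09614867])}
hone_fine 0.65 [198. 216.] 514
hone_fine 0.64 [166. 254.] 481
hone_fine 0.28 [390. 244.] 521
hone_coarse 0.89 [392. 242.] 467
knife 0.88 [309. 204.] 313
side {'vfov': 56.747600980108, 'cx': 277.90855482564933, 'cy': 210.87414798461117, 'rvec': array([ 2.20973839, -0.12421459,  0.05060134]), 'tvec': array([-0.50274507,  0.14292058,  1.065307  ])}
hone_fine 0.78 [252. 168.] 446
hone_fine 0.6 [288. 179.] 465
hone_coarse 0.61 [265. 323.] 1158
station 0.62 [288. 232.] 3744
station 0.48 [264. 322.] 1259
knife 0.67 [304. 245.] 282
{'vfov': 69.48380931002703, 'cx': 283.8265995371854, 'cy': 209.94555171742584, 'tool_from_camera': array([[ 6.33170959e-04, -9.59569337e-01, -2.81471643e-01,
         7.19371819e-02],
       [ 9.99999800e-01,  6.09051522e-04,  1.73174341e-04,
         3.96193141e-04],
       [ 5.25794452e-06, -2.81471696e-01,  9.59569531e-01,
        -1.42372984e-01],
       [ 0.00000000e+00,  0.00000000e+00,  0.00000000e+00,
         1.00000000e+00]])} 0.5
```

View pics/top0.png

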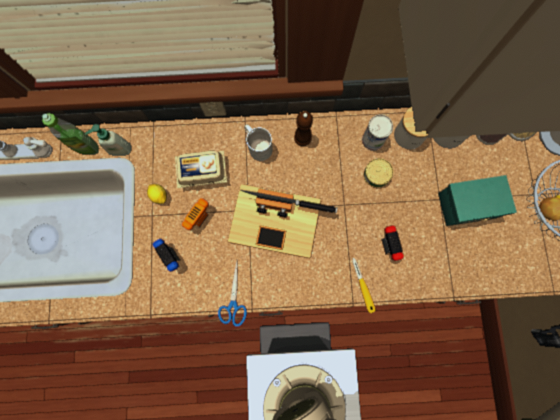

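View pics/side0.png

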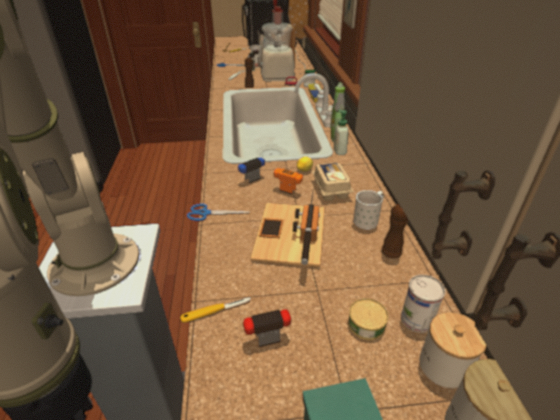

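The top view shows the blue fine hone at (166,254), an orange look-alike at (196,214), and the red coarse hone at (393,243). The board is around (275,220), with the tray at (270,238) and the knife handle to the right at about (320,206). The side view agrees, with the blue hone at (252,168).

```bash
cat > h.py <<'E'
from bench import bot
import cv2,numpy as np
def K(i):
    f=210/np.tan(np.radians(i["vfov"]/2)); return f,i["cx"],i["cy"]
def ray(c,uv,s=None):
    i=bot.camera_info(c);f,cx,cy=K(i)
    d=np.array([(uv[0]-cx)/f,(uv[1]-cy)/f,1.])
    if c=="wrist":
        T=i["tool_from_camera"];R=s["orientation"];
        return R@T[:3,3]+s["tcp_pos"], R@T[:3,:3]@d
    R=cv2.Rodrigues(i["rvec"])[0]
    return -R.T@i["tvec"],R.T@d
def onz(c,uv,z,s=None):
    o,d=ray(c,uv,s);return o+d*(z-o[2])/d[2]
def proj(c,P,s=None):
    i=bot.camera_info(c);f,cx,cy=K(i)
    if c=="wrist":
        T=i["tool_from_camera"]; p=np.array(s["orientation"]).T@(np.array(P)-s["tcp_pos"]); p=T[:3,:3].T@(p-T[:3,3])
    else: p=cv2.Rodrigues(i["rvec"])[0]@np.array(P)+i["tvec"]
    return np.array([f*p[0]/p[2]+cx,f*p[1]/p[2]+cy])
E
python3 - <<'E'
from h import *
im=cv2.imread("pics/top0.png");hsv=cv2.cvtColor(im,cv2.COLOR_BGR2HSV)
m=cv2.inRange(hsv,(105,150,60),(130,255,255));m[:230]=0;m[280:]=0;m[:,:140]=0;m[:,200:]=0
n,l,st,ce=cv2.connectedComponentsWithStats(m)
for k in range(1,n):
    if st[k,4]>8: print("blue",st[k],ce[k].round(1),onz("top",ce[k],.066).round(4))
# tray: dark blob
g=cv2.cvtColor(im,cv2.COLOR_BGR2GRAY)
m=((g<70)*255).astype(np.uint8);m[:224]=0;m[256:]=0;m[:,:250]=0;m[:,295:]=0
c=max(cv2.findContours(m,0,2)[0],key=cv2.contourArea);r=cv2.minAreaRect(c);print("tray",r)
b=np.array([onz("top",p,.022) for p in cv2.boxPoints(r)]);print(b.round(4),b.mean(0).round(4))
# board
m=cv2.inRange(hsv,(18,90,150),(28,200,255));m=cv2.morphologyEx(m,2,np.ones((3,3)))
m=cv2.morphologyEx(m,3,np.ones((5,5)));n,l,st,ce=cv2.connectedComponentsWithStats(m);k=l[225,245];print(st[k])
c=max(cv2.findContours((l==k).astype(np.uint8),0,2)[0],key=cv2.contourArea)
r=cv2.minAreaRect(c);print(r);b=np.array([onz("top",p,.018) for p in cv2.boxPoints(r)]);print(b.round(4),b.mean(0).round(4))
cv2.imwrite("pics/c0.png",cv2.resize(im[170:290,140:350],None,fx=3.8,fy=3.8,interpolation=2))
E
```

```text
blue [153 240  11   8  52] [157.7 243.2] [0.4901 0.4014 0.066 ]
blue [167 261  11  10  76] [172.  265.5] [0.4224 0.3589 0.066 ]
tray ((270.2724609375, 237.19476318359375), (23.435791015625, 15.99808406829834), 10.784297943115234)
[[0.4809 0.1113 0.022 ]
 [0.5291 0.1001 0.022 ]
 [0.5115 0.0299 0.022 ]
 [0.4635 0.0417 0.022 ]] [0.4963 0.0707 0.022 ]
[ 228  207   88   51 2418]
((271.9615173339844, 231.69232177734375), (84.13381958007812, 37.06595230102539), 11.309932708740234)
[[ 0.4905  0.2041  0.018 ]
 [ 0.6039  0.1785  0.018 ]
 [ 0.5369 -0.0758  0.018 ]
 [ 0.4259 -0.0456  0.018 ]] [0.5143 0.0653 0.018 ]
```

View pics/c0.png

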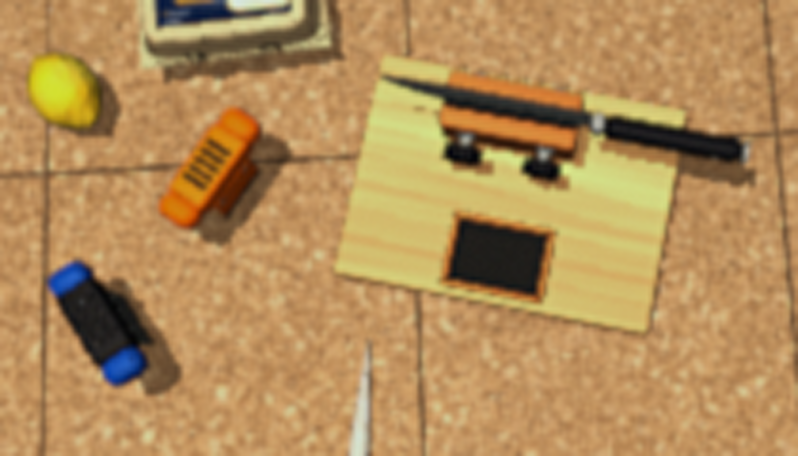

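>>> carry_out:
  rows:
    - [[4.36, -3.6, 0], [0, 0, 0]]
    - [[4.36, -3.6, 0], [0, 0, 0]]
    - [[4.36, -3.6, 0], [0, 0, 0]]
    - [[4.36, -3.6, 0], [0, 0, 0]]
    - [[4.36, -3.6, 0], [0, 0, 0]]
    - [[4.36, -3.6, 0], [0, 0, 0]]
    - [[4.36, -3.6, 0], [0, 0, 0]]
    - [[4.36, -3.6, 0], [0, 0, 0]]
    - [[4.36, -3.6, 0], [0, 0, 0]]
    - [[4.36, -3.6, 0], [0, 0, 0]]
  gripper: 8.5

```text
t: 1.75
tcp_pos: [0.5009, -0.0995, 0.2317]
orientation: [[0.941, 0.34, 0.001], [0.34, -0.941, -0.0], [0.001, 0.001, -1.0]]
force: [1.3, -0.4, -0.8]
gripper_width: 0.0849
grasp_force: 0.0
```

>>> carry_out:
  rows:
    - [[1.22, -4.66, 0.3], [0, 0, 0]]
    - [[1.22, -4.66, 0.3], [0, 0, 0]]
    - [[1.22, -4.66, 0.3], [0, 0, 0]]
    - [[1.22, -4.66, 0.3], [0, 0, 0]]
    - [[1.22, -4.66, 0.3], [0, 0, 0]]
    - [[1.22, -4.66, 0.3], [0, 0, 0]]
    - [[1.22, -4.66, 0.3], [0, 0, 0]]
    - [[1.22, -4.66, 0.3], [0, 0, 0]]
    - [[1.22, -4.66, 0.3], [0, 0, 0]]
    - [[1.22, -4.66, 0.3], [0, 0, -0.1]]

```text
t: 3.0
tcp_pos: [0.4565, 0.3801, 0.2015]
orientation: [[0.901, 0.433, 0.001], [0.433, -0.901, 0.0], [0.001, 0.0, -1.0]]
force: [0.8, 0.6, -0.7]
gripper_width: 0.0851
grasp_force: 0.0
```

>>> carry_out:
  rows:
    - [[0, 0, 0], [0, 0, -0.11]]
    - [[0, 0, 0], [0, 0, 0]]
    - [[0, 0, 0], [0, 0, 0]]

```text
t: 3.38
tcp_pos: [0.457, 0.3779, 0.2014]
orientation: [[0.851, 0.525, 0.0], [0.525, -0.851, -0.0], [0.0, 0.001, -1.0]]
force: [-0.3, -0.4, -0.1]
gripper_width: 0.0849
grasp_force: 0.0
```

```bash
cat > w.py <<'E'
from h import *
s=bot.sense();im=bot.read_camera("wrist");cv2.imwrite("pics/w1.png",im)
print(s["t"],s["tcp_pos"].round(4),np.degrees(np.arctan2(s["orientation"][1,0],s["orientation"][0,0])),s["orientation"][:,2].round(3),s["qpos"].round(2))
hsv=cv2.cvtColor(im,cv2.COLOR_BGR2HSV)
m=cv2.inRange(hsv,(105,150,50),(130,255,255))
n,l,st,ce=cv2.connectedComponentsWithStats(m)
P=[]
for k in range(1,n):
    if st[k,4]>150: 
        p=onz("wrist",ce[k],.066,s);P.append(p);print("blue",st[k],ce[k].round(1),p.round(4))
if len(P)==2:
    d=P[1]-P[0];print((P[0]+P[1])/2,np.degrees(np.arctan2(d[1],d[0])),np.linalg.norm(d), "tool", s["orientation"].T@((P[0]+P[1])/2-s["tcp_pos"]))
E
python3 w.py
```

```text
3.375 [0.457  0.3779 0.2014] 31.678960985989143 [ 0. -0. -1.] [-0.2   0.42 -0.74  1.48  0.29  1.35 -1.97]
blue [263 148  34  23 668] [279.1 158.9] [0.4882 0.4015 0.066 ]
blue [264 235  31  16 400] [278.9 242.3] [0.4183 0.3589 0.066 ]
[0.45323356 0.38017979 0.066     ] -148.6642684264506 0.08180846996438751 tool [-0.002039   -0.0040513   0.13539043]
```

View pics/w1.png

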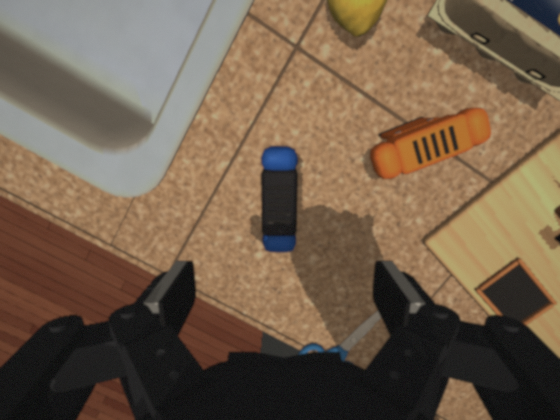

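The wrist view shows the blue hone upright at about (279,200), in line with the tool's x axis. Next I go down and grip it.

>>> carry_out:
  rows:
    - [[-0.1, -0.2, 4], [0, 0, 0]]
    - [[-0.1, -0.2, 4], [0, 0, 0]]
    - [[0, 0, 4], [0, 0, 0]]
    - [[0, 0, 3], [0, 0, 0]]
    - [[0, 0, 1.5], [0, 0, 0]]
    - [[0, 0, 0], [0, 0, 0]]
    - [[0, 0, 0], [0, 0, 0]]

```text
t: 4.3
tcp_pos: [0.4534, 0.3817, 0.0379]
orientation: [[0.849, 0.528, 0.002], [0.528, -0.849, 0.001], [0.002, -0.0, -1.0]]
force: [-0.1, -0.1, 0.1]
gripper_width: 0.0848
grasp_force: 0.0
```

>>> carry_out:
  rows:
    - [[0, 0, 0], [0, 0, 0]]
    - [[0, 0, 0], [0, 0, 0]]
    - [[0, 0, 0], [0, 0, 0]]
    - [[0, 0, 0], [0, 0, 0]]
    - [[0, 0, 0], [0, 0, 0]]
    - [[0, 0, 0], [0, 0, 0]]
    - [[0, 0, 0], [0, 0, 0]]
    - [[0, 0, 0], [0, 0, 0]]
  gripper: 2

```text
t: 5.3
tcp_pos: [0.4529, 0.3814, 0.0369]
orientation: [[0.849, 0.528, 0.001], [0.528, -0.849, 0.001], [0.001, -0.0, -1.0]]
force: [-0.1, -1.1, 5.4]
gripper_width: 0.0332
grasp_force: 60.2
```

>>> carry_out:
  rows:
    - [[0, 0, -2], [0, 0, 0]]
    - [[0, 0, -5], [0, 0, 0]]
    - [[0, 0, -5], [0, 0, 0]]
    - [[0, 0, -5], [0, 0, 0]]
    - [[0, 0, -4.2], [0, 0, 0]]

```text
t: 5.92
tcp_pos: [0.4522, 0.3813, 0.2515]
orientation: [[0.849, 0.529, 0.001], [0.529, -0.849, 0.001], [0.002, -0.0, -1.0]]
force: [0.2, -0.0, -1.8]
gripper_width: 0.0334
grasp_force: 59.7
```

>>> carry_out:
  rows:
    - [[-1.74, 4.45, 0], [0, 0, 0]]
    - [[-1.74, 4.45, 0], [0, 0, 0]]
    - [[-1.74, 4.45, 0], [0, 0, 0]]
    - [[-1.74, 4.45, 0], [0, 0, 0]]
    - [[-1.74, 4.45, 0], [0, 0, 0]]
    - [[-1.74, 4.45, 0], [0, 0, 0]]
    - [[-1.74, 4.45, 0], [0, 0, 0]]
    - [[-1.74, 4.45, 0], [0, 0, 0]]
    - [[-1.74, 4.45, 0], [0, 0, -0.154]]

```text
t: 7.05
tcp_pos: [0.5312, -0.0427, 0.2493]
orientation: [[0.755, 0.655, 0.001], [0.655, -0.755, 0.0], [0.001, 0.0, -1.0]]
force: [0.9, 0.9, -2.5]
gripper_width: 0.0336
grasp_force: 60.0
```

>>> carry_out:
  rows:
    - [[0, 0, 0], [0, 0, -0.154]]
    - [[0, 0, 0], [0, 0, -0.154]]
    - [[0, 0, 0], [0, 0, -0.154]]
    - [[0, 0, 0], [0, 0, -0.154]]
    - [[0, 0, 0], [0, 0, 0]]
    - [[0, 0, 0], [0, 0, 0]]
    - [[0, 0, 0], [0, 0, 0]]

```text
t: 7.92
tcp_pos: [0.5313, -0.0416, 0.2485]
orientation: [[0.243, 0.97, 0.0], [0.97, -0.243, 0.0], [0.0, 0.0, -1.0]]
force: [-0.1, 0.8, -1.9]
gripper_width: 0.0335
grasp_force: 60.1
```

```bash
python3 - <<'E'
from h import *
s=bot.sense();im=bot.read_camera("wrist");cv2.imwrite("pics/w2.png",im)
np.savez("s2.npz",**s)
print(s["t"],s["tcp_pos"].round(4),np.degrees(np.arctan2(s["orientation"][1,0],s["orientation"][0,0])),s["orientation"][:,2].round(3),s["qpos"].round(2),s["force"],s["gripper_width"])
cv2.imwrite("pics/w2b.png",cv2.resize(im,(800,600),interpolation=2))
E
```

```text
7.925 [ 0.5313 -0.0416  0.2485] 75.91587422742435 [ 0.  0. -1.] [ 0.56  0.23 -0.64  1.57  0.14  1.38 -0.34] [-0.12476584  0.83404767 -1.94266581] 0.033481828560937094
```

View pics/w2b.png

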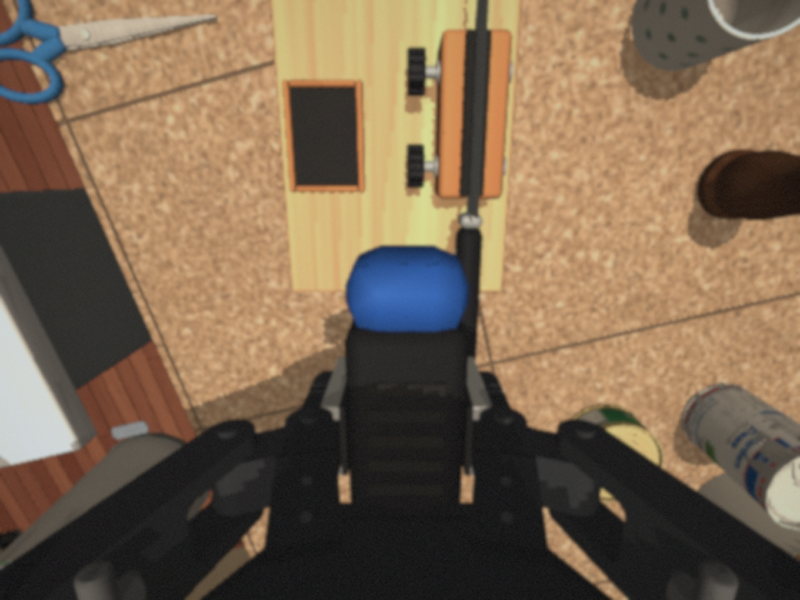

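The hone is held square. The tray's corners are near (287,82) and (364,191) in the enlarged view. The edge runs from about (483,0) to the heel at about (471,214), and the board's near corners are (292,290) and (502,290).

```bash
python3 - <<'E'
from h import *
s=dict(np.load("s2.npz"));im=cv2.imread("pics/w2.png");k=560/800
f=lambda u,v,z:onz("wrist",(u*k,v*k),z,s)
B=[f(292,290,.018),f(502,290,.018)]
print("board",np.round(B,4),np.linalg.norm(B[0]-B[1]))
T=np.array([f(*p,.025) for p in((286,81),(362,81),(366,191),(292,191))]);print("tray",T.round(4),T.mean(0).round(4),[np.linalg.norm(T[i]-T[(i+1)%4]).round(4) for i in range(4)])
d=T[0]+T[1]-T[2]-T[3];print("ang",np.degrees(np.arctan2(d[1],d[0])))
d=T[1]+T[2]-T[0]-T[3];print("ang",np.degrees(np.arctan2(d[1],d[0]))+90)
d=B[1]-B[0];print("ang",np.degrees(np.arctan2(d[1],d[0]))+90)
for th in(75.9,):
    a=np.radians(th);sy=np.array([np.cos(a),np.sin(a)]);sx=np.array([sy[1],-sy[0]])
    o1=T.mean(0)[:2]+.062*sx; o2=np.mean(B,0)[:2]+.13*sy; print("origin",o1,o2)
    o=(o1+o2)/2
    h=f(471,212,.104)[:2]-o;h2=f(482,20,.104)[:2]-o
    print("heel st",h@sx,h@sy," far edge st",h2@sx,h2@sy)
# top cam tip and heel
o=o2
for c in((385,76,.0935),(592,118,.104)):
    p=onz("top",(140+c[0]/3.8,170+c[1]/3.8),c[2])[:2]-o;print("top",p@sx,p@sy)
cv2.imwrite("pics/w2c.png",cv2.resize(im[100:180,290:370],(640,640),interpolation=2))
E
```

```text
board [[ 0.4268 -0.0451  0.018 ]
 [ 0.6086 -0.0906  0.018 ]] 0.18739022244760833
tray [[0.4768 0.1155 0.025 ]
 [0.5334 0.1014 0.025 ]
 [0.5144 0.0217 0.025 ]
 [0.4555 0.0364 0.025 ]] [0.495  0.0687 0.025 ] [np.float64(0.0583), np.float64(0.0819), np.float64(0.0607), np.float64(0.0819)]
ang 75.78297936609506
ang 75.95471000692139
ang 75.94237612315368
origin [0.55516887 0.05362366] [0.54934064 0.05826696]
heel st 0.04677302290302118 -0.052629919953713133  far edge st 0.04838225078802744 0.057063326977272275
top 0.05733796546808951 0.10604561307006584
top 0.05204646404269561 -0.05852565356234103
```

View pics/w2c.png

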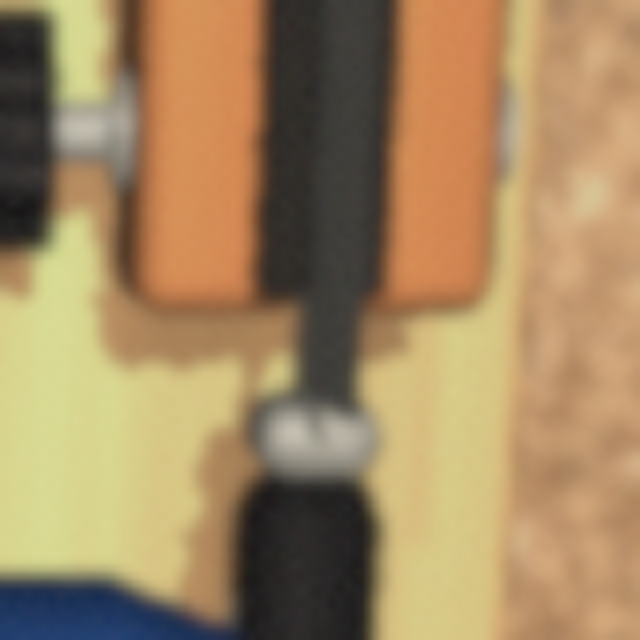

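```bash
python3 - <<'E'
from h import *
s=dict(np.load("s2.npz"));im=cv2.imread("pics/w2.png")
g=cv2.cvtColor(im,cv2.COLOR_BGR2GRAY).astype(int)
for r in(5,20,35,60,90,130,138,143,146,148,150,152,154): print(r,g[r,318:352].tolist())
a=np.radians(75.9);sy=np.array([np.cos(a),np.sin(a)]);sx=np.array([sy[1],-sy[0]]);R=s["orientation"]
for uv in((334.6,149.4),(339.4,100)):
    p=onz("wrist",uv,.104,s);d=p[:2]-s["tcp_pos"][:2];print(p.round(4),"rel tcp sx,sy",d@sx,d@sy,"tool",(R.T@(p-s["tcp_pos"])).round(4))
E
```

```text
5 [194, 191, 191, 189, 186, 179, 169, 165, 171, 183, 189, 192, 194, 190, 175, 139, 94, 66, 59, 56, 60, 63, 83, 123, 161, 179, 181, 179, 177, 173, 174, 177, 179, 182]
20 [171, 171, 168, 166, 165, 162, 154, 141, 129, 130, 128, 129, 134, 129, 104, 73, 60, 60, 60, 61, 60, 64, 86, 118, 137, 146, 152, 158, 159, 157, 155, 155, 155, 158]
35 [157, 156, 156, 156, 154, 150, 133, 98, 64, 49, 45, 45, 46, 43, 46, 53, 58, 57, 61, 61, 61, 60, 54, 52, 69, 104, 135, 151, 154, 154, 155, 152, 154, 152]
60 [157, 157, 156, 154, 149, 130, 98, 62, 47, 45, 45, 44, 45, 45, 52, 56, 60, 63, 60, 62, 60, 55, 55, 85, 123, 148, 155, 156, 155, 154, 152, 153, 153, 152]
90 [157, 156, 154, 148, 129, 95, 61, 44, 47, 48, 47, 46, 49, 57, 60, 61, 62, 63, 62, 58, 55, 65, 99, 133, 151, 156, 155, 154, 154, 153, 151, 151, 152, 147]
130 [155, 153, 141, 115, 78, 54, 46, 46, 46, 44, 47, 54, 60, 61, 63, 64, 61, 58, 56, 66, 100, 132, 150, 155, 154, 155, 153, 152, 152, 151, 148, 144, 135, 145]
138 [115, 114, 110, 103, 97, 95, 96, 100, 97, 81, 69, 61, 61, 60, 62, 63, 68, 79, 91, 101, 107, 113, 114, 117, 121, 127, 126, 127, 130, 135, 
[... 552 characters left out ...]
, 106, 112, 115, 114, 106, 99, 93, 93, 89, 80, 81, 105, 143, 173, 188, 191, 192, 193, 192, 190, 192, 194, 198, 198, 199, 199, 197, 197, 194]
152 [180, 156, 124, 99, 98, 123, 146, 163, 168, 164, 145, 134, 148, 156, 151, 142, 140, 146, 158, 174, 188, 192, 194, 192, 189, 192, 195, 197, 200, 198, 197, 198, 196, 194]
154 [146, 134, 113, 96, 106, 136, 164, 181, 189, 186, 170, 156, 159, 174, 179, 177, 171, 161, 156, 164, 180, 191, 193, 192, 190, 191, 195, 198, 199, 199, 197, 196, 196, 194]
[ 0.589  -0.0085  0.104 ] rel tcp sx,sy 0.04793002558187209 0.04617665010954224 tool [0.0462 0.0479 0.1445]
[0.6017 0.0331 0.104 ] rel tcp sx,sy 0.05012450701442559 0.08957478840884613 tool [0.0895 0.0501 0.1445]
```

>>> carry_out:
  rows:
    - [[1.8, 1.58, 0], [0, 0, 0]]
    - [[1.8, 1.58, 0], [0, 0, 0]]
    - [[1.8, 1.58, 0], [0, 0, 0]]
    - [[0, 0, 3], [0, 0, 0]]
    - [[0, 0, 3], [0, 0, 0]]
    - [[0, 0, 2.5], [0, 0, 0]]
    - [[0, 0, 1], [0, 0, 0]]
    - [[0, 0, 0], [0, 0, 0]]
    - [[0, 0, 0], [0, 0, 0]]
    - [[0, 0, 0], [0, 0, 0]]

```text
t: 9.22
tcp_pos: [0.591, -0.0006, 0.1545]
orientation: [[0.242, 0.97, 0.002], [0.97, -0.242, -0.0], [0.0, 0.002, -1.0]]
force: [-0.4, 0.2, -1.8]
gripper_width: 0.0338
grasp_force: 60.2
```

```bash
python3 - <<'E'
from h import *
s=bot.sense();t=dict(np.load("s2.npz"));R=t["orientation"]
print(s["t"],(R.T@(s["tcp_pos"]-t["tcp_pos"])).round(4),s["tcp_pos"],s["orientation"].round(3),s["force"],s["moment"])
a=bot.read_camera("wrist");b=bot.read_camera("side")
cv2.imwrite("pics/w3.png",np.hstack([a[60:300,150:420],cv2.resize(b[170:290,240:375],None,fx=2,fy=2)]))
E
```

```text
9.225 [0.0543 0.0479 0.094 ] [ 0.59103043 -0.00064698  0.15449685] [[ 0.242  0.97   0.002]
 [ 0.97  -0.242 -0.   ]
 [ 0.     0.002 -1.   ]] [-0.38257388  0.20414821 -1.83963494] [ 7.64322704e-05 -2.25763142e-02 -1.20813833e-02]
```

View pics/w3.png

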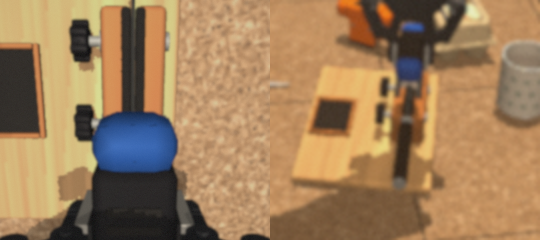

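The edge lines up with the hone's middle, at about column 284. I lower it onto the edge.

>>> carry_out:
  rows:
    - [[0, -0.03, 0.8], [0, 0, 0]]
    - [[0, -0.02, 0.8], [0, 0, 0]]
    - [[0, 0, 0.6], [0, 0, 0]]
    - [[0, 0, 0.2], [0, 0, 0]]
    - [[0, 0, 0.2], [0, 0, 0]]
    - [[0, 0, 0.1], [0, 0, 0]]
    - [[0, 0, 0], [0, 0, 0]]
    - [[0, 0, 0], [0, 0, 0]]

```text
t: 10.32
tcp_pos: [0.59, -0.0006, 0.1265]
orientation: [[0.242, 0.97, 0.0], [0.97, -0.242, -0.0], [0.0, 0.0, -1.0]]
force: [-0.4, -0.3, 1.4]
gripper_width: 0.0332
grasp_force: 60.3
```

>>> carry_out:
  rows:
    - [[0.3, 0, 0], [0, 0, 0]]
    - [[0.3, 0, 0], [0, 0, 0]]
    - [[0.3, 0, 0], [0, 0, 0]]
    - [[0.3, 0, 0], [0, 0, 0]]
    - [[0.3, 0, 0], [0, 0, 0]]
    - [[0.3, 0, 0], [0, 0, 0]]
    - [[0.3, 0, 0], [0, 0, 0]]
    - [[0.3, 0, 0], [0, 0, 0]]
    - [[0.3, 0, 0], [0, 0, 0]]
    - [[0.3, 0, 0], [0, 0, 0]]

```text
t: 11.58
tcp_pos: [0.5973, 0.0287, 0.1264]
orientation: [[0.242, 0.97, 0.0], [0.97, -0.242, 0.0], [0.0, 0.0, -1.0]]
force: [-0.5, -0.2, 1.1]
gripper_width: 0.0332
grasp_force: 60.4
```

>>> carry_out:
  rows:
    - [[0.3, 0, 0], [0, 0, 0]]
    - [[0.3, 0, 0], [0, 0, 0]]
    - [[0.3, 0, 0], [0, 0, 0]]
    - [[0.3, 0, 0], [0, 0, 0]]
    - [[0.3, 0, 0], [0, 0, 0]]
    - [[0.3, 0, 0], [0, 0, 0]]
    - [[0.3, 0, 0], [0, 0, 0]]
    - [[0.3, 0, 0], [0, 0, 0]]
    - [[0.3, 0, 0.005], [0, 0, 0]]
    - [[0.3, 0, 0.005], [0, 0, 0]]

```text
t: 12.82
tcp_pos: [0.6046, 0.0578, 0.1263]
orientation: [[0.242, 0.97, 0.0], [0.97, -0.242, 0.0], [0.0, 0.0, -1.0]]
force: [1.8, -1.3, 1.4]
gripper_width: 0.0334
grasp_force: 60.4
```

>>> carry_out:
  rows:
    - [[0.3, 0, 0.006], [0, 0, 0]]
    - [[0.3, 0, 0.006], [0, 0, 0]]
    - [[0.3, 0, 0.006], [0, 0, 0]]
    - [[0.3, 0, 0.006], [0, 0, 0]]
    - [[0.3, 0, 0.006], [0, 0, 0]]
    - [[0.3, 0, 0.006], [0, 0, 0]]
    - [[0.3, 0, 0.006], [0, 0, 0]]
    - [[0.3, 0, 0.006], [0, 0, 0]]
    - [[0.3, 0, 0.006], [0, 0, 0]]
    - [[0.3, 0, 0.006], [0, 0, 0]]

```text
t: 14.08
tcp_pos: [0.6117, 0.0869, 0.1256]
orientation: [[0.242, 0.97, 0.0], [0.97, -0.242, 0.0], [0.0, 0.0, -1.0]]
force: [2.4, -1.7, 1.8]
gripper_width: 0.0335
grasp_force: 60.4
```

The sideways force shows the hone drifting slightly towards tool -y, so I correct that gradually.

>>> carry_out:
  rows:
    - [[0.3, 0.02, 0.006], [0, 0, 0]]
    - [[0.3, 0.02, 0.006], [0, 0, 0]]
    - [[0.3, 0.02, 0.008], [0, 0, 0]]
    - [[0.3, 0.02, 0.01], [0, 0, 0]]
    - [[0.3, 0.02, 0.016], [0, 0, 0]]

```text
t: 14.7
tcp_pos: [0.6159, 0.1014, 0.125]
orientation: [[0.241, 0.97, -0.001], [0.97, -0.241, 0.0], [-0.0, -0.001, -1.0]]
force: [0.0, -0.5, 1.1]
gripper_width: 0.0332
grasp_force: 60.4
```

>>> carry_out:
  rows:
    - [[0.3, 0.005, 0.018], [0, 0, 0]]
    - [[0.3, 0.005, 0.018], [0, 0, 0]]
    - [[0.3, 0.005, 0.018], [0, 0, 0]]
    - [[0.3, 0.005, 0.018], [0, 0, 0]]
    - [[0.3, 0.005, 0.018], [0, 0, 0]]
    - [[0.3, 0.005, 0.02], [0, 0, 0]]
    - [[0.3, 0.005, 0.035], [0, 0, 0]]
    - [[0.3, 0.005, 0.035], [0, 0, 0]]
    - [[0.3, 0.005, 0.035], [0, 0, 0]]
    - [[0.3, 0.005, 0.035], [0, 0, 0]]

```text
t: 15.95
tcp_pos: [0.624, 0.1303, 0.1226]
orientation: [[0.241, 0.97, -0.0], [0.97, -0.241, 0.0], [0.0, -0.0, -1.0]]
force: [-3.3, 0.2, 2.5]
gripper_width: 0.0334
grasp_force: 60.5
```

>>> carry_out:
  rows:
    - [[0.3, -0.02, 0.025], [0, 0, 0]]
    - [[0.3, -0.02, 0.03], [0, 0, 0]]
    - [[0.3, -0.01, 0.04], [0, 0, 0]]

```text
t: 16.32
tcp_pos: [0.6259, 0.1391, 0.1218]
orientation: [[0.242, 0.97, 0.0], [0.97, -0.242, 0.0], [0.0, 0.0, -1.0]]
force: [-2.6, 0.5, 1.2]
gripper_width: 0.0334
grasp_force: 60.5
```

>>> carry_out:
  rows:
    - [[0.3, -0.02, 0.05], [0, 0, 0]]
    - [[0.3, -0.02, 0.05], [0, 0, 0]]
    - [[0.3, -0.01, 0.055], [0, 0, 0]]
    - [[0.3, 0, 0.06], [0, 0, 0]]
    - [[0.3, 0, 0.07], [0, 0, 0]]
    - [[0.3, 0, 0.07], [0, 0, 0]]
    - [[0.3, 0, 0.05], [0, 0, 0]]
    - [[0.4, 0, 0], [0, 0, 0]]
    - [[0.4, 0, 0], [0, 0, 0]]
    - [[0.4, 0, 0], [0, 0, 0]]

```text
t: 17.58
tcp_pos: [0.6332, 0.1713, 0.1176]
orientation: [[0.241, 0.97, -0.0], [0.97, -0.241, 0.0], [0.0, -0.0, -1.0]]
force: [-1.0, 0.6, -1.3]
gripper_width: 0.0334
grasp_force: 60.2
```

The stroke is complete and the hone has left the tip. I lift it and move over the tray.

>>> carry_out:
  rows:
    - [[0, 0, -3], [0, 0, 0]]
    - [[0, 0, -4.5], [0, 0, 0]]
    - [[0, 0, -4], [0, 0, 0]]
    - [[-3.28, -2.76, 0], [0, 0, 0]]
    - [[-3.28, -2.76, 0], [0, 0, 0]]
    - [[-3.28, -2.76, 0], [0, 0, 0]]
    - [[-3.26, -2.75, 0], [0, 0, 0]]
    - [[0, 0, 5], [0, 0, 0]]
    - [[0, 0, 4.5], [0, 0, 0]]
    - [[0, 0, 3], [0, 0, 0]]

```text
t: 18.82
tcp_pos: [0.4936, 0.0704, 0.106]
orientation: [[0.242, 0.97, -0.001], [0.97, -0.242, -0.0], [-0.001, -0.001, -1.0]]
force: [-0.2, -0.3, -1.1]
gripper_width: 0.0333
grasp_force: 60.4
```

>>> carry_out:
  rows:
    - [[0, 0, 2], [0, 0, 0]]
    - [[0, 0, 0.8], [0, 0, 0]]
    - [[0, 0, 0], [0, 0, 0]]
    - [[0, 0, 0], [0, 0, 0]]

```text
t: 19.32
tcp_pos: [0.4952, 0.0708, 0.0807]
orientation: [[0.241, 0.97, 0.002], [0.97, -0.241, 0.0], [0.001, 0.002, -1.0]]
force: [0.7, -0.4, -0.8]
gripper_width: 0.033
grasp_force: 60.4
```

```bash
python3 - <<'E'
from h import *
s=bot.sense();print(s["t"],s["tcp_pos"].round(4),s["force"].round(1))
ims=[bot.read_camera("wrist")[60:300,150:420]]
for c in("top","side"):
    x,y=proj(c,[s["tcp_pos"][0],s["tcp_pos"][1],.03]).astype(int);ims.append(cv2.resize(bot.read_camera(c)[y-30:y+30,x-32:x+32],(256,240),interpolation=2))
cv2.imwrite("pics/w4.png",np.hstack(ims))
E
```

```text
19.325 [0.4952 0.0708 0.0807] [ 0.7 -0.4 -0.8]
```

View pics/w4.png

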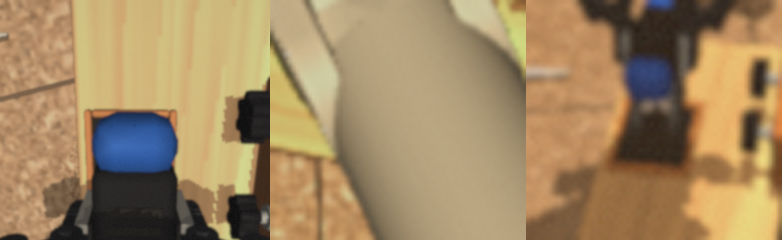

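The tray rim (columns 84–177) is centred about 2 mm to the tool's -y side of the hone. Lengthwise it is centred.

>>> carry_out:
  rows:
    - [[0, -0.2, 0.5], [0, 0, 0]]
    - [[0, 0, 0.7], [0, 0, 0]]
    - [[0, 0, 0.7], [0, 0, 0]]
    - [[0, 0, 0.3], [0, 0, 0]]
    - [[0, 0, 0.1], [0, 0, 0]]
    - [[0, 0, 0.1], [0, 0, 0]]
    - [[0, 0, 0], [0, 0, 0]]

```text
t: 20.35
tcp_pos: [0.4923, 0.071, 0.0568]
orientation: [[0.242, 0.97, -0.0], [0.97, -0.242, -0.001], [-0.001, -0.0, -1.0]]
force: [-7.6, -2.4, 15.5]
gripper_width: 0.0333
grasp_force: 62.4
```

>>> carry_out:
  rows:
    - [[0, 0, -0.05], [0, 0, 0]]
    - [[0, 0, 0], [0, 0, 0]]
    - [[0, 0, 0], [0, 0, 0]]
    - [[0, 0, 0], [0, 0, 0]]
    - [[0, 0, 0], [0, 0, 0]]
    - [[0, 0, 0], [0, 0, 0]]
  gripper: 5

```text
t: 21.1
tcp_pos: [0.4925, 0.071, 0.0561]
orientation: [[0.242, 0.97, -0.0], [0.97, -0.242, 0.0], [0.0, -0.0, -1.0]]
force: [0.0, 0.4, -1.1]
gripper_width: 0.05
grasp_force: 0.0
```

>>> carry_out:
  rows:
    - [[0, 0, -1], [0, 0, 0]]
    - [[0, 0, -2], [0, 0, 0]]
    - [[0, 0, -3], [0, 0, 0]]
    - [[0, 0, -4], [0, 0, 0]]
    - [[0, 0, -4], [0, 0, 0]]
    - [[-3, 0, -3], [0, 0, 0]]
    - [[-4, 0, 0], [0, 0, 0]]
    - [[0, 0, 0], [0, 0, 0]]
    - [[0, 0, 0], [0, 0, 0]]

```text
t: 22.22
tcp_pos: [0.4756, 0.0036, 0.2266]
orientation: [[0.242, 0.97, 0.001], [0.97, -0.242, 0.0], [0.0, 0.001, -1.0]]
force: [0.3, 0.9, 0.6]
gripper_width: 0.0504
grasp_force: 0.0
```

```bash
python3 - <<'E'
from h import *
s=bot.sense();print(s["t"],s["tcp_pos"].round(4),s["force"].round(1))
a=bot.read_camera("wrist");b=bot.read_camera("side")
cv2.imwrite("pics/w5.png",np.hstack([a[:300,100:480],cv2.resize(b[180:280,240:340],(300,300),interpolation=2)]))
E
```

```text
22.225 [0.4756 0.0036 0.2266] [0.3 0.9 0.6]
```

View pics/w5.png

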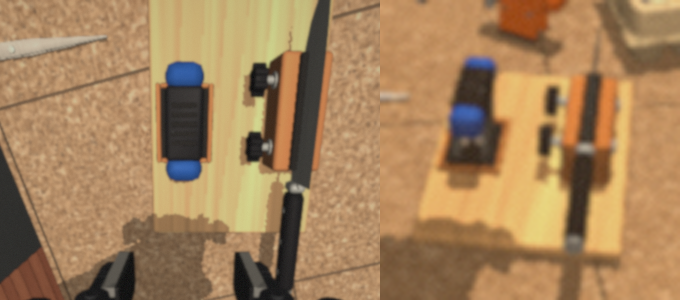

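The fine hone stands upright in the tray, at about (185,120) in the wrist view. It is square with the blade and clear of the gripper.

```bash
python3 -c "
from bench import bot
print(bot.job_done())"
```

```text
the job is handed in; nothing more can be done
None
```

I drew the fine hone along the whole edge from heel to tip with light pressure (about 3–4 N), stood it upright in the parking tray, left the coarse hone untouched, and handed the job in at about 22 s; no verdict came back.

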